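# Clamp a closet-rail tube in the V jig

### The job

Lay the chrome rail tube in the two V-blocks of the grey jig and push it along until it bears on the orange spring buffer with a clear but gentle push, so that it stays there when you let go. Then swing the yellow strap over and press its red tab down until the sprung rubber pad grips the tube firmly, without crushing the tube, and let go of everything. Leave the bottle, the red box and the blue pot where they are.

Things in the scene. Friction and masses are not known exactly. Their poses are not given: they have to be found in the camera images.
- tube: chrome rail tube, thin-walled, 28 mm diameter, 260 mm long, 0.2 to 0.35 kg, both ends alike. Origin at its centre, x along its axis. It starts lying on the rest, along the rest's x axis, centre 48 mm above the worktop, up to 12 mm off the rest's middle; its middle 140 mm is free to grip from above. Mass and the friction of all surfaces vary.
- rest: wooden rest, fixed, base 210 x 60 x 12 mm. Origin at the centre of its underside, x along the tube, z up. Two V notches 16 mm long at x = -90 and +90 mm, 47 mm high, carry the tube.
- jig: grey jig, fixed, base 300 x 120 x 12 mm. Origin at the centre of the underside, x along the V, z up. Two 90-degree aluminium V-blocks span x -115 to -85 and 85 to 115 mm, 62 mm wide, 56 mm high, with 170 mm between them for fingers (free down to the base plate). The buffer is at the +x end, backed by a dark bracket at x 138 to 150 mm, 74 mm high. The strap is over the -x V-block.
- seat (a point): where the centre of the seated tube is when its end just touches the buffer: 52 mm above the worktop, at x = -9 mm, y = 0 in the jig frame; axes as the jig's. A tube seated in the Vs has its axis along this x axis.
- buffer: orange disc, 22 mm diameter, on a spring of 1.5 N/mm with 11 mm travel towards jig +x. Its face looks to jig -x, at jig x = 121 mm, 52 mm high when free (origin 3 mm behind the face). Push the tube on it with more than 3 N, never over 16 N; 6 to 9 N is good. The drag of the Vs on a gripped tube adds to what is felt. Let go, the tube springs back until friction holds it, still touching.
- strap: yellow strap, 26 mm wide, 7 mm thick, 108 mm long, red tab at its end. Origin on the hinge axis; x along the hinge (as jig x), y from hinge to tab, z away from the tube when closed. It starts open, 100 to 120 degrees back from lying level over the tube; it closes towards jig +y and down. Its stiff hinge (0.3 N m friction) holds it where it is left.
- strap_hinge (a point): point of the jig on the strap's hinge axis (parallel to jig x), at jig x = -100, y = -46 mm, 85 mm above the worktop; dark posts beside it are 95 mm high
- pad_spot (a point): top face of the strap above its rubber pad, 46 mm from the hinge. The pad hangs below on a 3.5 N/mm spring, 8 mm travel, on a screw stem set anew each time within 14 mm, so it first meets the tube with the strap anywhere 0.03 to 0.37 rad above level. It must bear on the tube with over 3.5 N at the end; over 17 N dents the tube.
- strap_tab (a point): centre of the top face of the red tab (32 x 24 x 10 mm), 96 mm from the hinge axis, 5 mm above the strap's middle plane. While it moves, pressing down here takes about 3 N for the hinge plus 0.5 N per newton on the pad: 7 to 8 N is right. At a standstill the hinge friction takes up to 6 N of that: 3 to 4 N felt steadily is right. When let go, the hinge holds up to 6 N on the pad.
- detergent: red detergent bottle, 72 mm in diameter, 190 mm tall; origin at the centre of its underside; leave alone
- powder: red powder box 70 x 110 x 150 mm; origin at the centre of its underside; leave alone
- pegpot: blue pot, 72 mm in diameter, 60 mm tall; origin at the centre of its underside; leave alone

How it is judged:
On the way, in this order (a step that is already met when the one before it is completed fails the run):
1. the tube lies down in both Vs and bears on the buffer with more than 3 N, the strap still open (y of tube in the frame of jig between -0.002 and 0.002 m and z of tube in the frame of jig between 0.0495 and 0.054 m and angle between the x axis of tube and the x axis of jig, either way round below 0.025 rad and contact force between tube and buffer above 3 N and angle between strap's own z axis and vertical above 1.2 rad), for 0.1 s.
2. the strap is swung over and its pad bears on the seated tube with more than 3.5 N (y of tube in the frame of jig between -0.002 and 0.002 m and z of tube in the frame of jig between 0.0495 and 0.054 m and angle between the x axis of tube and the x axis of jig, either way round below 0.025 rad and contact force between tube and strap above 3.5 N and angle between strap's own z axis and vertical below 0.5 rad), for 0.2 s.
At the end, for the whole second after the job is handed in: The tube lies at rest in both Vs (axis within 2 mm sideways, -2.5 to +2 mm in height and 0.025 rad of the seated line), its end touching the buffer (gap under 1.5 mm), and the closed strap's pad bears on it with more than 3.5 N, with nobody touching anything (all of step 2 and x of tube in the frame of jig between -0.0105 and 0.0025 m and linear speed of tube below 0.01 m/s).
It fails at once if the tube is pushed on the buffer with more than 16 N (contact force between tube and buffer above 16 N).
It fails at once if the strap presses on the tube with more than 17 N (contact force between tube and strap above 17 N).
It fails at once if the bottle, the box or the blue pot is moved by more than 20 mm or tipped (distance of any of detergent, powder, pegpot from where it was at the start of the episode above 0.02 m or angle between any of detergent, powder, pegpot's own z axis and vertical above 0.3 rad).
It fails at once if the tube is slammed or dropped into the jig (more than 70 N) (contact force between tube and jig above 70 N).
It also fails if it takes over 72 s, if anything falls off the work surface, if the arm or the gripper's body presses on something with over 40 N, if the wrist force passes 120 N, or if a joint passes its speed limit or range.

### The arm

A 7-joint arm with a two-finger parallel gripper is mounted at the origin on the work surface. World frame = base frame: x ahead of the robot, y to its left, z up, the work surface at z = 0. Lengths are in m, angles in rad, forces in N, time in s.
With the tool pointing down it reaches from about 0.4 to 0.875 m from the base axis. Payload 19.3 kg.
Tool frame: the origin (TCP) lies midway between the tips of the shut fingers; the grasp point (between the pads) lies 19 mm behind it; z points along the fingers, y is the line along which they close (so a half turn about z gives the same grasp; the last joint's range is limited). The gripper opens to 85 mm and grips with 20 to 120 N. Pads are 22 mm wide; open, the fingers measure 114 mm over their backs; the gripper's body (76 mm by 85 mm) begins 54 mm behind the grasp point. The pads swing forward as they close: fully open they stand 13 mm farther back than shut.
Start: joints at [1.273, 0.521, -0.036, 1.599, 0.021, 1.021, -0.113], TCP at [0.141, -0.609, 0.231] pointing down, gripper open.
Joint ranges: [-2.91, 2.91], [-0.3, 2.13], [-1.5, 1.42], [0.17, 2.43], [-1.26, 4.41], [0.16, 1.93], [-2.52, 2.52]. Speed limits (rad/s): [1.89, 1.89, 2.39, 2.39, 3.01, 3.01, 3.01].

### API

Orientations are given as [roll, pitch, yaw] about the fixed x, y, z axes, in that order (R = Rz(yaw) Ry(pitch) Rx(roll)).
In Python, from workcell import telemetry, grab_frame, calibration, bot, outline_of, landmark_of gives the robot as it stands. The module is installed in compiled form; this text tells all that it offers.
- The arm moves only by the shell command python3 -m inch 'ROWS' [FORCE]. ROWS is JSON, a list of rows, each a list of 7 numbers: the shift along the tool's x, y, z in m, then the turn, a rotation vector about the tool's x, y, z in rad, then the closure, from 0 (fully open) to 1 (shut). A call has 1 to 5 rows; each row shifts and turns the commanded pose from where the row before left it, along the tool's axes as they then stand; what a row does not reach is not made up. A row lasts 1/10 s, in which the tool goes at most 50 mm and 8.59 degrees, less where a joint would pass 70% of its speed; a pose out of reach is approached as far as the arm can. A call is refused whole if a number of a shift passes 0.05 or a number of a turn 0.15, either way. A call with a gripper value outside its range is refused whole. The fingers move at their own pace and stop on an object; FORCE is the grip in N (left out, the last holds). Time passes only in rows, so rows that do not move let the fingers close. It gives the time, the measured TCP pose, the force, the opening and the grip force at its end, in the units of the state.
- telemetry.observe(): the state, without advancing time (a new reading comes with each control period).
- grab_frame(name): name is "side" or "top" or "wrist"; returns the picture (384x512x3 uint8, red, green, blue); there is no depth.
- calibration(name): a dict with "fovy" (degrees; the focal length in pixels is half the picture's height over the tangent of half this angle, whatever the lens; pixels are square), "cx", "cy" (the principal point, pixels), "pose" (4x4, takes a point from camera to world coordinates). Camera axes: x right, y down, z forward; pixel columns grow to the right and rows downward; lengths in m; the calibration is good to about 2 mm. The wrist camera is an equidistant fisheye: a pixel r from the principal point sees the ray r / f radians off the axis. A picture is of the moment at which its call begins: read the wrist's pose just before it. calibration takes no time and is no camera call; for the wrist camera it gives the pose at the moment of the call.
- bot.job_done(): hands the job in; it is judged then, once.
Trained networks look in the newest picture that a camera, given by its name, has taken for a name from the list of things; names that differ only in an ending like _2 or _b are one class to them, and where a whole thing is asked for, a point or a joint stands for the part that bears it (a point fixed in the world has none). Each returns a list of dicts, best first, with "score" (0 to 1); they miss things now and then, are a little off and sometimes report something else, mostly with a low value. They report only what shows in the picture. A call takes as long as a camera call.
- outline_of(label, camera): "region" (384x512 bool, what is visible of it) and "rect" ([left, top, right, bottom] in pixels, round what is visible of it).
- landmark_of(label, camera): "xy" ([column, row] in pixels: a listed point, or the origin of a listed thing).
The state is a dict: "clock": time; "qpos": joint angles; "qd": joint speeds; "joint_efforts": joint torques, N m; "position": TCP position; "tool_rot": TCP orientation; "force": force on the tool from outside, world axes, zero at the start; "moment": the same for the moment, N m; "grip_width": finger opening in m; "finger_force": force on a finger pad.
Only numpy, scipy, OpenCV 4.12 (cv2) and the standard library are available. Lean on these libraries where they do the work, as an engineer would, in place of code of your own. Each camera call takes 0.05 s, during which the arm holds its last target. There are 200 camera calls.

## Working session

There is one attempt and no reset: what is moved stays moved. The work goes in short steps, Python scripts to look and compute and a shell command to move; the robot and the scene stay as the last step left them, time stands still between calls to the robot, and variables do not carry over. Pictures are saved under pics/ and viewed, at most 10 in all, crops included, and the job is handed in when it is done.

```bash
mkdir -p pics; cat > h.py <<'E'
import numpy as np, cv2
from workcell import telemetry, grab_frame, calibration, bot, outline_of, landmark_of
def ray(cam,xy,c=None):
    c=c or calibration(cam); f=192/np.tan(np.radians(c["fovy"])/2)
    d=np.array([(xy[0]-c["cx"])/f,(xy[1]-c["cy"])/f,1.0])
    if cam=="wrist":
        r=np.hypot(d[0],d[1]); d=np.array([d[0]/r*np.sin(r),d[1]/r*np.sin(r),np.cos(r)]) if r>1e-9 else np.array([0,0,1.])
    P=np.array(c["pose"]); d=P[:3,:3]@d; return P[:3,3],d/np.linalg.norm(d)
def tri(rays):
    A=sum(np.eye(3)-np.outer(d,d) for o,d in rays); b=sum((np.eye(3)-np.outer(d,d))@o for o,d in rays)
    p=np.linalg.solve(A,b); return p,[round(1e3*np.linalg.norm((np.eye(3)-np.outer(d,d))@(p-o)),1) for o,d in rays]
def atz(r,z): o,d=r; return o+d*(z-o[2])/d[2]
E
python3 - <<'E'
from h import *
np.set_printoptions(precision=4,suppress=True)
s=telemetry.observe();print({k:np.round(v,3) for k,v in s.items()})
ims=[]
for c in("side","top"):
    im=grab_frame(c);ims.append(im)
    k=calibration(c);print(c,k["fovy"],np.array(k["pose"])[:3].round(3).tolist())
cv2.imwrite("pics/a.png",cv2.resize(np.hstack(ims),(800,300),interpolation=cv2.INTER_AREA)[:,:,::-1])
L={}
for n in "tube rest jig seat buffer strap strap_hinge pad_spot strap_tab detergent powder pegpot".split():
    for c in("side","top"):
        r=landmark_of(n,c)
        if r: L[n,c]=r[0]; print(n,c,np.round(r[0]["xy"],1),round(r[0]["score"],2),len(r))
    if (n,"side") in L and (n,"top") in L: print("   ",*tri([ray(c,L[n,c]["xy"]) for c in("side","top")]))
E
```

```text
{'clock': np.float64(0.0), 'qpos': array([ 1.273,  0.522, -0.036,  1.6  ,  0.021,  1.021, -0.113]), 'qd': array([-0.002, -0.001, -0.   , -0.   , -0.   ,  0.   ,  0.001]), 'joint_efforts': array([ -0.   , -92.708,   1.979, -36.992,   0.018,   0.008,  -0.   ]), 'position': array([ 0.141, -0.609,  0.231]), 'tool_rot': array([-3.14 ,  0.   ,  0.228]), 'force': array([-0.809,  0.169,  0.31 ]), 'moment': array([-0.017, -0.017, -0.004]), 'finger_force': np.float64(0.0), 'grip_width': np.float64(0.085)}
side 54.3728229108317 [[0.987, -0.119, 0.108, 0.454], [-0.16, -0.782, 0.603, -0.69], [0.013, -0.612, -0.791, 0.988]]
top 55.98109079472536 [[0.013, -0.997, 0.071, 0.498], [-1.0, -0.013, -0.004, -0.012], [0.005, -0.071, -0.997, 1.197]]
tube side [227.1 164. ] 0.85 1
tube top [203.3 217.2] 0.83 1
    [0.5092 0.1471 0.0503] [np.float64(2.1), np.float64(2.1)]
rest top [209.7 214. ] 0.83 1
jig side [254.  243.8] 0.6 1
jig top [290.9 204.8] 0.63 1
    [ 0.5549 -0.1361 -0.005 ] [np.float64(2.5), np.float64(2.5)]
seat side [256.5 234.4] 0.79 2
seat top [292.1 204.8] 0.83 2
    [ 0.5572 -0.1351  0.047
[... 198 characters left out ...]

strap top [300.6 239. ] 0.69 1
    [ 0.4499 -0.1567  0.0894] [np.float64(5.8), np.float64(5.8)]
strap_hinge side [219.1 236.1] 0.76 3
pad_spot side [216.7 236.1] 0.75 1
pad_spot top [309.9 238.8] 0.77 1
    [ 0.4485 -0.1774  0.1365] [np.float64(1.1), np.float64(1.1)]
strap_tab top [317.5 241. ] 0.6 1
detergent side [255.7 118.7] 0.78 2
detergent top [372.7 182.5] 0.63 2
    [ 0.5535 -0.2191  0.5664] [np.float64(14.3), np.float64(14.3)]
powder side [295.9 330.1] 0.95 1
powder top [373.4 183.6] 0.77 1
    [ 0.6244 -0.4086  0.0045] [np.float64(1.6), np.float64(1.6)]
pegpot side [315.2 197.7] 0.59 2
pegpot top [253.7 137. ] 0.93 1
    [ 0.7772 -0.0092  0.0146] [np.float64(2.0), np.float64(2.0)]
```

View pics/a.png

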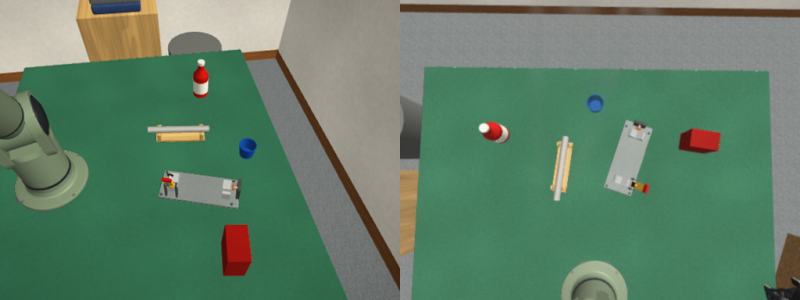

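```bash
python3 - <<'E'
from h import *
np.set_printoptions(precision=4,suppress=True)
for c in("top","side"):
    grab_frame(c)
    for n,z in(("tube",.048),("rest",.012),("jig",.012)):
        r=outline_of(n,c)
        if not r: print(n,c,"none");continue
        m=r[0]["region"].astype(np.uint8)
        pts=np.argwhere(m)[:,::-1]
        W=np.array([atz(ray(c,p),z)[:2] for p in pts])
        (cx,cy),(w,h),a=cv2.minAreaRect((W*1000).astype(np.float32))
        ctr=W.mean(0);u=np.linalg.svd(W-ctr,full_matrices=False)[2][0];u*=np.sign(u[0])
        print(n,c,round(r[0]["score"],2),"minrect",cx,cy,w,h,a,"pca",ctr,np.degrees(np.arctan2(u[1],u[0])))
k=calibration("wrist");s=telemetry.observe()
print(k["fovy"],k["cx"],k["cy"],np.array(k["pose"]))
from scipy.spatial.transform import Rotation as R
T=np.eye(4);T[:3,:3]=R.from_euler("xyz",s["tool_rot"]).as_matrix();T[:3,3]=s["position"]
print(np.linalg.inv(T)@np.array(k["pose"]))
print(T)
E
```

```text
tube top 0.63 minrect 514.4627075195312 139.78721618652344 29.152910232543945 262.436767578125 83.18798065185547 pca [0.5138 0.1399] -6.9789483491182445
rest top 0.63 minrect 521.7669067382812 140.7233123779297 69.43267059326172 212.1730194091797 82.38999938964844 pca [0.529  0.1313] -5.73899545132194Traceback (most recent call last):
  File "<stdin>", line 10, in <module>
  File "h.py", line 4, in ray
    c=c or calibration(cam); f=192/np.tan(np.radians(c["fovy"])/2)
           ~~~~~~~~~~~^^^^^
ValueError: time passes only in moves, steps and waits
```

```bash
python3 - <<'E'
from h import *
np.set_printoptions(precision=4,suppress=True)
for c in("top","side"):
    grab_frame(c);k=calibration(c)
    for n,z in(("tube",.048),("jig",.012)):
        r=outline_of(n,c)
        if not r: print(n,c,"none");continue
        pts=np.argwhere(r[0]["region"])[:,::-1]
        W=np.array([atz(ray(c,p,k),z)[:2] for p in pts])
        (cx,cy),(w,h),a=cv2.minAreaRect((W*1000).astype(np.float32))
        ctr=W.mean(0);u=np.linalg.svd(W-ctr,full_matrices=False)[2][0];u*=np.sign(u[0])
        print(n,c,round(r[0]["score"],2),"minrect",cx,cy,w,h,a,"pca",ctr,np.degrees(np.arctan2(u[1],u[0])))
k=calibration("wrist");s=telemetry.observe()
print(k["fovy"],k["cx"],k["cy"])
from scipy.spatial.transform import Rotation as R
T=np.eye(4);T[:3,:3]=R.from_euler("xyz",s["tool_rot"]).as_matrix();T[:3,3]=s["position"]
print(np.linalg.inv(T)@np.array(k["pose"]))
print(T)
E
```

```text
tube top 0.71 minrect 556.3674926757812 -162.35235595703125 173.18197631835938 303.37969970703125 73.32511138916016 pca [ 0.5543 -0.1375] -13.261932592790838
jig top 0.61 minrect 562.2713012695312 -160.3094024658203 178.8607635498047 308.0713806152344 76.54329681396484 pca [ 0.558  -0.1399] -14.48203498066127
tube side 0.89 minrect 514.1893310546875 143.68927001953125 40.85329055786133 261.2384033203125 82.93156433105469 pca [0.5131 0.1416] -7.337827137110413
jig side 0.64 minrect 562.2855224609375 -139.40785217285156 126.20501708984375 306.8413391113281 72.85946655273438 pca [ 0.5629 -0.1412] -17.125615675917086
65.70646984690485 255.80579026863379 189.35491117843688
[[ 0.0001 -0.9663 -0.2572  0.0645]
 [ 1.     -0.0001  0.0008 -0.    ]
 [-0.0008 -0.2572  0.9663 -0.1429]
 [ 0.      0.      0.      1.    ]]
[[ 0.9742  0.2258 -0.      0.1411]
 [ 0.2258 -0.9742  0.0001 -0.6088]
 [ 0.     -0.0001 -1.      0.2313]
 [ 0.      0.      0.      1.    ]]
```

```bash
python3 -m inch '[[0.036,-0.028,-0.012,0,0,0,0],[0.036,-0.028,-0.012,0,0,0,0],[0.036,-0.028,-0.012,0,0,0,0],[0.036,-0.028,-0.012,0,0,0,0],[0.036,-0.028,-0.012,0,0,0,0]]' 
python3 -m inch '[[0.036,-0.028,-0.012,0,0,0,0],[0.036,-0.028,-0.012,0,0,0,0],[0.036,-0.028,-0.012,0,0,0,0],[0.036,-0.028,0,0,0,0,0],[0.036,-0.028,0,0,0,0,0]]'
python3 -m inch '[[0.036,-0.028,0,0,0,0,0],[0.036,-0.028,0,0,0,0,0],[0.036,-0.028,0,0,0,0.13,0],[0,0,0,0,0,0.13,0],[0,0,0,0,0,0.13,0]]'
```

```text
clock: 2.3
position: [0.2857, -0.4303, 0.2919]
tool_rot: [3.141, -0.0, 0.228]
force: [1.9, -0.5, 1.0]
grip_width: 0.0854
finger_force: 0.0
clock: 2.8
position: [0.4296, -0.2533, 0.328]
tool_rot: [3.141, -0.001, 0.228]
force: [0.2, -0.8, -0.1]
grip_width: 0.0852
finger_force: 0.0
clock: 3.3
position: [0.5152, -0.1477, 0.3271]
tool_rot: [-3.141, 0.0, -0.164]
force: [0.2, 0.1, 0.4]
grip_width: 0.0852
finger_force: 0.0
```

```bash
python3 -m inch '[[0,0,0,0,0,0.13,0],[0,0,0,0,0,0,0],[0,0,0,0,0,0,0]]'
cat >> h.py <<'E'
def look(names,c="wrist"):
    k=calibration(c); im=grab_frame(c); out={}
    for n in names:
        r=landmark_of(n,c)
        if r: out[n]=(ray(c,r[0]["xy"],k),r[0]["xy"],r[0]["score"])
    return k,im,out
E
python3 - <<'E'
from h import *
import pickle
np.set_printoptions(precision=4,suppress=True)
k,im,o=look("jig seat buffer strap strap_hinge pad_spot strap_tab".split())
pickle.dump((k,o),open("v1.pkl","wb"))
cv2.imwrite("pics/b.png",im[:,:,::-1])
Z=dict(jig=0,seat=.052,buffer=.052,strap=.085,strap_hinge=.085,pad_spot=.13,strap_tab=.18)
for n,(r,xy,s) in o.items(): print(n,np.round(xy,1),round(s,2),atz(r,Z[n]))
E
```

```text
clock: 3.6
position: [0.5146, -0.1489, 0.3274]
tool_rot: [3.142, -0.0, -0.287]
force: [0.4, 0.4, 0.5]
grip_width: 0.0853
finger_force: 0.0
jig [305.9 227.4] 0.75 [ 0.3671 -0.1958  0.    ]
seat [237.7 132.8] 0.97 [ 0.5557 -0.135   0.052 ]
buffer [238.2  44.7] 0.59 [ 0.6761 -0.1715  0.052 ]
strap [266.5 206.7] 0.62 [ 0.4505 -0.1457  0.085 ]
strap_hinge [266.8 202.8] 0.78 [ 0.4558 -0.1476  0.085 ]
pad_spot [288.7 219.8] 0.85 [ 0.4411 -0.1698  0.13  ]
strap_tab [305.9 228.5] 0.91 [ 0.446  -0.1846  0.18  ]
```

View pics/b.png

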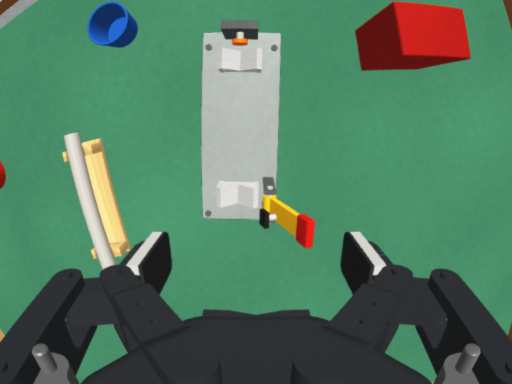

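```bash
cat >> h.py <<'E'
def edges(im,k,z,mask,rows):
    L=[];Rr=[]
    for r in rows:
        x=np.flatnonzero(mask[r])
        if len(x)>5:
            L.append(atz(ray("wrist",(x[0]-.5,r),k),z)[:2]);Rr.append(atz(ray("wrist",(x[-1]+.5,r),k),z)[:2])
    out=[]
    for S in(L,Rr):
        vx,vy,x,y=cv2.fitLine(np.array(S,np.float32),cv2.DIST_HUBER,0,.001,.001).ravel()
        if vx<0: vx,vy=-vx,-vy
        out.append((np.array([x,y]),np.arctan2(vy,vx)))
    return out
E
python3 - <<'E'
from h import *
import pickle
np.set_printoptions(precision=4,suppress=True)
k=calibration("wrist");im=grab_frame("wrist")
hsv=cv2.cvtColor(im,cv2.COLOR_RGB2HSV)
m=((hsv[...,1]<45)&(hsv[...,2]>90)); m[:,:190]=0;m[:,295:]=0
e=edges(im,k,.012,m,range(75,175))
print(e, im[120,240])
for z in(.012,):
    (a,ta),(b,tb)=e;n=np.array([-np.sin(ta),np.cos(ta)]);print("width",(a-b)@n,"mid",(a+b)/2)
r=range(20,60)
# far/near base ends along column strip
for c in range(212,228,3):
    y=np.flatnonzero(m[:,c]&(np.arange(384)<260)); print(c,y[0],y[-1],atz(ray("wrist",(c,y[0]-.5),k),.012),atz(ray("wrist",(c,y[-1]+.5),k),.012))
E
python3 -m inch '[[0.0,-0.049,0,0,0,-0.08,0],[0,-0.049,0,0,0,-0.08,0],[0,-0.049,0,0,0,0,0],[0,-0.049,0.01,0,0,0,0],[-0.02,-0.045,0.01,0,0,0,0]]'
```

```text
[(array([ 0.5898, -0.0828], dtype=float32), np.float32(-0.30602148)), (array([ 0.5546, -0.1967], dtype=float32), np.float32(-0.30875093))] [182 189 181]
width 0.119261205 mid [ 0.5722 -0.1398]
212 33 218 [ 0.7176 -0.14    0.012 ] [ 0.4325 -0.0494  0.012 ]
215 33 218 [ 0.7161 -0.1444  0.012 ] [ 0.4311 -0.0542  0.012 ]
218 33 218 [ 0.7145 -0.1488  0.012 ] [ 0.4297 -0.059   0.012 ]
221 21 218 [ 0.7325 -0.1588  0.012 ] [ 0.4283 -0.0638  0.012 ]
224 21 218 [ 0.7309 -0.1632  0.012 ] [ 0.4269 -0.0686  0.012 ]
227 21 218 [ 0.7294 -0.1676  0.012 ] [ 0.4255 -0.0734  0.012 ]
clock: 4.55
position: [0.5387, 0.0922, 0.3069]
tool_rot: [-3.141, -0.001, -0.131]
force: [0.1, 0.3, 0.1]
grip_width: 0.0853
finger_force: 0.0
```

```bash
python3 -m inch '[[-0.016,-0.022,0.04,0,0,-0.01,0],[-0.016,-0.022,0.04,0,0,0,0],[0,0,0.03,0,0,0,0],[0,0,0,0,0,0,0],[0,0,0,0,0,0,0]]'
python3 - <<'E'
from h import *
np.set_printoptions(precision=4,suppress=True)
s=telemetry.observe();print(s["position"],s["tool_rot"])
k,im,o=look(["tube","rest"])
cv2.imwrite("pics/c.png",im[:,:,::-1])
for n,(r,xy,sc) in o.items(): print(n,xy,sc,atz(r,.048),atz(r,.0))
m=outline_of("tube","wrist")[0]["region"]
for r in range(10,384,12):
    x=np.flatnonzero(m[r]); 
    if len(x):
        a=atz(ray("wrist",(x[0]-.5,r),k),.048);b=atz(ray("wrist",(x[-1]+.5,r),k),.048);print(r,x[0],x[-1],((a+b)/2)[:2],np.linalg.norm(a-b))
E
```

```text
clock: 5.05
position: [0.512, 0.1374, 0.1981]
tool_rot: [3.142, -0.0, -0.121]
force: [0.2, -0.0, 0.3]
grip_width: 0.0854
finger_force: 0.0
[0.512  0.1374 0.1981] [ 3.1415 -0.     -0.1213]
tube [252.0, 173.6] 0.57 [0.5154 0.1405 0.048 ] [0.5055 0.1423 0.    ]
rest [252.0, 157.2] 0.86 [0.532  0.1385 0.048 ] [0.5248 0.1399 0.    ]
46 239 264 [0.6423 0.1254] 0.025283215383248275
58 239 264 [0.6301 0.1269] 0.025233456547669116
70 239 265 [0.618  0.1279] 0.02618186017453396
82 238 266 [0.6061 0.1293] 0.02813129221158729
94 238 265 [0.5943 0.1313] 0.02719755057740154
106 239 265 [0.5825 0.1322] 0.026287487390077524
118 238 265 [0.5708 0.1342] 0.02735940705218023
130 238 265 [0.559  0.1356] 0.02748524762609389
142 237 265 [0.5473 0.1376] 0.028631848477905127
154 237 265 [0.5353 0.1391] 0.02882665309015781
166 239 264 [0.5232 0.1401] 0.026044321734830622
178 239 264 [0.511  0.1416] 0.02628085690474255
190 239 263 [0.4986 0.1437] 0.025529457224739805
202 239 264 [0.4858 0.1448] 0.02685547233985479
214 238 264 [0.4728 0.1469] 0.028246675922809925
226 239 264 [0.4593 0.1481] 0.027580045426299753
238 239 263 [0.4455 0.1504] 0.026928473289730394
250 240 263 [0.431  0.1517] 0.026284693057095774
262 240 263 [0.416  0.1536] 0.026767945950560878
274 240 263 [0.4004 0.1556] 0.02730316021297309
286 241 262 [0.3839 0.1577] 0.025568642630262314
```

View pics/c.png

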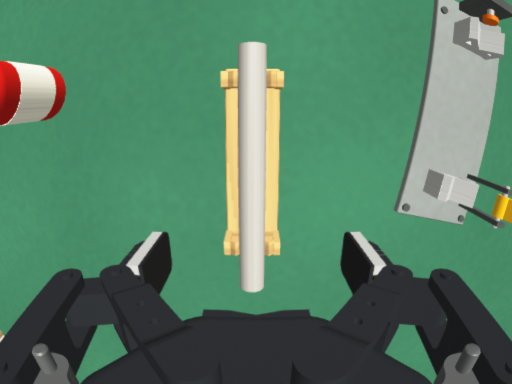

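```bash
python3 -m inch '[[0,-0.004,0.042,0,0,0.003,0],[0,0,0.042,0,0,0,0],[0,0,0.042,0,0,0,0],[0,0,0.043,0,0,0,0],[0,0,0,0,0,0,0.3]]' 40
python3 -m inch '[[0,0,0,0,0,0,1],[0,0,0,0,0,0,1],[0,0,0,0,0,0,1],[0,0,0,0,0,0,1],[0,0,0,0,0,0,1]]' 40
```

```text
clock: 5.75
position: [0.51, 0.1408, 0.025]
tool_rot: [3.139, 0.005, -0.124]
force: [0.5, -0.1, 1.3]
grip_width: 0.0732
finger_force: 0.0
clock: 6.25
position: [0.5134, 0.1418, 0.0306]
tool_rot: [-3.141, -0.003, -0.124]
force: [-1.8, -2.0, 15.9]
grip_width: 0.0267
finger_force: 38.2
```

```bash
python3 -m inch '[[0,0,-0.03,0,0,0,1],[0,0,-0.045,0,0,0,1],[0,0,-0.045,0,0,0,1],[0.01,0.03,-0.005,0,0,0,1],[0.01,0.04,0,0,0,0,1]]'
python3 -m inch '[[0.01,0.04,0,0,0,0,1],[0.01,0.04,0,0,0,0,1],[0.01,0.04,0,0,0,0,1],[0.01,0.04,0,0,0,0,1],[0,0.036,0,0,0,0,1]]'
python3 -m inch '[[0,0,0,0,0,0.06,1],[0,0,0,0,0,0.06,1],[0,0,0,0,0,0.063,1],[0,0,0,0,0,0,1],[0,0,0,0,0,0,1]]'
python3 - <<'E'
from h import *
np.set_printoptions(precision=4,suppress=True)
s=telemetry.observe();print(s["position"],s["tool_rot"],s["force"])
k,im,o=look(["seat","buffer","tube","strap_hinge","strap_tab"])
cv2.imwrite("pics/d.png",im[:,:,::-1])
Z=dict(seat=.052,buffer=.052,strap_hinge=.085,strap_tab=.18,tube=s["position"][2]+.019)
for n,(r,xy,sc) in o.items(): print(n,xy,round(sc,2),atz(r,Z[n]))
E
```

```text
clock: 6.75
position: [0.5245, 0.0706, 0.1567]
tool_rot: [-3.14, -0.005, -0.121]
force: [0.3, -0.3, -2.7]
grip_width: 0.0267
finger_force: 41.0
clock: 7.25
position: [0.5393, -0.1321, 0.1547]
tool_rot: [3.141, -0.002, -0.125]
force: [-0.1, 0.4, -3.0]
grip_width: 0.027
finger_force: 40.9
clock: 7.75
position: [0.5388, -0.1297, 0.1542]
tool_rot: [-3.142, -0.001, -0.305]
force: [-0.1, -0.0, -3.9]
grip_width: 0.0265
finger_force: 40.8
[ 0.5388 -0.1297  0.1542] [-3.1416 -0.001  -0.3049] [-0.1442 -0.0105 -3.9322]
tube [255.8, 249.8] 0.73 [ 0.5413 -0.1308  0.1732]
strap_hinge [342.2, 317.2] 0.64 [ 0.4053 -0.1722  0.085 ]
strap_tab [458.9, 38.4] 0.71 [ 0.6113 -0.2514  0.18  ]
```

View pics/d.png

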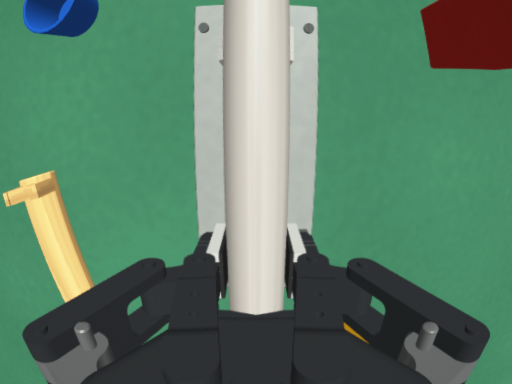

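```bash
python3 - <<'E'
from h import *
np.set_printoptions(precision=4,suppress=True)
s=telemetry.observe();k=calibration("wrist");im=grab_frame("wrist")
hsv=cv2.cvtColor(im,cv2.COLOR_RGB2HSV).astype(int)
m=~((hsv[...,0]>50)&(hsv[...,0]<90)&(hsv[...,1]>90)); m[:,:185]=0;m[:,330:]=0
(a,ta),(b,tb)=edges(im,k,.012,m,range(40,215))
n=np.array([-np.sin(ta),np.cos(ta)]);c=(a+b)/2
print("base",ta,tb,(a-b)@n,c, "TCP lateral to jig line (+y jig)",(s["position"][:2]-c)@n)
t=outline_of("tube","wrist")[0]["region"]
(a,ta),(b,tb)=edges(im,k,s["position"][2]+.019,t,range(10,200))
c2=(a+b)/2
print("tube",ta,tb,(a-b)@n,c2,"tube lateral",(c2-c)@n)
E
```

```text
base -0.31056944 -0.31305054 0.1201286 [ 0.5808 -0.1427] TCP lateral to jig line (+y jig) -0.00048272439631380374
tube -0.30974895 -0.3055026 0.027204506 [ 0.6017 -0.1501] tube lateral -0.00061347475
```

```bash
python3 -m inch '[[0,-0.0005,0.04,0,0,0.003,1],[0,0,0.035,0,0,0,1],[0,0,0.02,0,0,0,1],[0,0,0.012,0,0,0,1],[0,0,0.0,0,0,0,1]]' 
python3 -m inch '[[0,0,0.003,0,0,0,1],[0,0,0.003,0,0,0,1],[0,0,0.0,0,0,0,1]]'
```

```text
clock: 8.65
position: [0.5383, -0.129, 0.0453]
tool_rot: [3.141, 0.002, -0.31]
force: [0.3, 0.5, -2.8]
grip_width: 0.0269
finger_force: 40.8
clock: 8.95
position: [0.5391, -0.1293, 0.0408]
tool_rot: [-3.142, -0.001, -0.31]
force: [-0.3, 0.7, -2.2]
grip_width: 0.0265
finger_force: 40.8
```

```bash
python3 -m inch '[[0,0,0.002,0,0,0,1],[0,0,0.002,0,0,0,1],[0,0,0.0,0,0,0,1]]' 
python3 -m inch '[[0,0,0.001,0,0,0,1],[0,0,0.0,0,0,0,1]]'
python3 -m inch '[[0,0,0.001,0,0,0,1],[0,0,0.0,0,0,0,1]]'
```

```text
clock: 9.25
position: [0.5388, -0.1292, 0.0362]
tool_rot: [3.142, 0.0, -0.31]
force: [0.5, 0.5, -2.7]
grip_width: 0.0265
finger_force: 40.8
clock: 9.45
position: [0.539, -0.1291, 0.0353]
tool_rot: [-3.141, -0.0, -0.31]
force: [0.7, 0.2, -2.5]
grip_width: 0.0269
finger_force: 41.0
clock: 9.65
position: [0.5393, -0.1288, 0.0348]
tool_rot: [-3.141, -0.001, -0.31]
force: [-0.7, 3.0, 6.2]
grip_width: 0.0266
finger_force: 41.8
```

```bash
python3 -m inch '[[0,0,0.0005,0,0,0,1],[0,0,0.0,0,0,0,1]]'
python3 -m inch '[[0,0,0.0005,0,0,0,1],[0,0,0,0,0,0,1]]'; python3 - <<'E'
from h import *
s=telemetry.observe();print(s["force"],s["moment"],s["position"],s["tool_rot"])
E
```

```text
clock: 9.85
position: [0.5393, -0.1288, 0.0347]
tool_rot: [-3.141, -0.001, -0.31]
force: [-4.5, 3.7, 15.3]
grip_width: 0.0268
finger_force: 42.8
clock: 10.05
position: [0.5393, -0.1288, 0.0346]
tool_rot: [-3.141, -0.001, -0.31]
force: [-7.5, 4.9, 25.2]
grip_width: 0.0269
finger_force: 43.7
[-7.48281009  4.91968366 25.19066325] [ 0.87381681  1.3693194  -0.010711  ] [ 0.53934273 -0.12884151  0.03458869] [-3.14128450e+00 -1.08343901e-03 -3.09708130e-01]
```

```bash
python3 -m inch '[[0,0,-0.0015,0,0,0,1],[0,0,0,0,0,0,0.5],[0,0,0,0,0,0,0.5],[0,0,0,0,0,0,0.5],[0,0,0,0,0,0,0.5]]' 20; python3 - <<'E'
from h import *
s=telemetry.observe();print(s["force"],s["moment"],s["position"],s["tool_rot"],s["grip_width"])
E
python3 -m inch '[[0,0,0,0,0,0,1],[0,0,0,0,0,0,1],[0,0,0,0,0,0,1],[0,0,0,0,0,0,1],[0,0,0,0,0,0,1]]' 20; python3 - <<'E'
from h import *
s=telemetry.observe();print(s["force"],s["moment"],s["position"],s["tool_rot"],s["grip_width"])
k,im,o=look(["tube","buffer"])
cv2.imwrite("pics/e.png",im[:,:,::-1])
E
```

```text
clock: 10.55
position: [0.5388, -0.1293, 0.0347]
tool_rot: [3.142, 0.0, -0.31]
force: [-0.1, -0.3, -0.6]
grip_width: 0.0426
finger_force: 0.0
[-0.13957888 -0.34279236 -0.55609516] [-0.00949707  0.00713572 -0.00913232] [ 0.53883632 -0.12925768  0.03474109] [ 3.14155415e+00  1.45901043e-04 -3.09950583e-01] 0.04256458697994139
clock: 11.05
position: [0.5391, -0.1288, 0.0349]
tool_rot: [-3.141, -0.0, -0.31]
force: [1.5, 6.3, 2.1]
grip_width: 0.0276
finger_force: 20.7
[1.52561448 6.29007667 2.06627157] [ 1.14131677e+00 -2.88515514e-01  2.37031971e-04] [ 0.53906606 -0.12878528  0.03489187] [-3.14108677e+00 -2.00568532e-04 -3.09530049e-01] 0.02763849851850954
```

View pics/e.png

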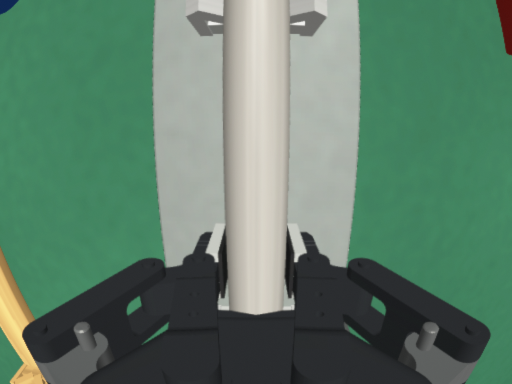

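```bash
python3 -m inch '[[0.002,-0.0005,0,0,0,0,1],[0.004,0,0,0,0,0,1],[0.004,0,0,0,0,0,1],[0,0,0,0,0,0,1]]'; cat >> h.py <<'E'
def st():
    s=telemetry.observe();a=s["tool_rot"][2];u=np.array([np.cos(-.31),np.sin(-.31)]);n=np.array([-u[1],u[0]])
    p=(s["position"][:2]-[.5618,-.1365])
    print("jig Fx %.1f Fy %.1f Fz %.1f | x %.4f y %.4f z %.4f yaw %.3f grip %.1f"%(s["force"][:2]@u,s["force"][:2]@n,s["force"][2],p@u,p@n,s["position"][2],a,s["finger_force"]))
E
python3 -c "
from h import *
st()"
```

```text
clock: 11.6
position: [0.5491, -0.132, 0.0349]
tool_rot: [-3.141, -0.001, -0.31]
force: [2.1, 1.6, 2.4]
grip_width: 0.0273
finger_force: 20.8
jig Fx 1.5 Fy 2.2 Fz 2.4 | x -0.0135 y 0.0004 z 0.0349 yaw -0.310 grip 20.8
```

```bash
for i in 1; do python3 -m inch '[[0.002,0,0,0,0,0,1],[0,0,0,0,0,0,1]]' >/dev/null; python3 -c "
from h import *
st()"; python3 -m inch '[[0.0015,0,0,0,0,0,1],[0,0,0,0,0,0,1]]'>/dev/null; python3 -c "
from h import *
st()"; done
```

```text
jig Fx -1.9 Fy 3.1 Fz 4.4 | x -0.0121 y 0.0004 z 0.0349 yaw -0.310 grip 21.0
jig Fx -1.9 Fy 3.0 Fz 6.1 | x -0.0107 y 0.0004 z 0.0349 yaw -0.310 grip 21.0
```

```bash
python3 -m inch '[[0.0015,0,-0.0003,0,0,0,1],[0,0,0,0,0,0,1]]' >/dev/null; python3 -c "
from h import *
st()"; python3 -m inch '[[0.0015,0,0,0,0,0,1],[0,0,0,0,0,0,1]]'>/dev/null; python3 -c "
from h import *
st()"
```

```text
jig Fx -3.7 Fy 1.6 Fz 1.5 | x -0.0092 y 0.0004 z 0.0350 yaw -0.310 grip 20.7
jig Fx -4.5 Fy 3.4 Fz 0.4 | x -0.0080 y 0.0004 z 0.0349 yaw -0.310 grip 20.7
```

```bash
python3 -m inch '[[0.0015,0,0,0,0,0,1],[0,0,0,0,0,0,1]]' >/dev/null; python3 -c "
from h import *
st()"; python3 -m inch '[[0.001,0,0,0,0,0,1],[0,0,0,0,0,0,1]]'>/dev/null; python3 -c "
from h import *
st()"
```

```text
jig Fx -6.4 Fy 2.4 Fz 3.9 | x -0.0068 y 0.0004 z 0.0349 yaw -0.310 grip 20.9
jig Fx -8.0 Fy 3.7 Fz 5.4 | x -0.0062 y 0.0004 z 0.0349 yaw -0.310 grip 21.0
```

```bash
python3 -m inch '[[0.0008,0,-0.0002,0,0,0,1],[0,0,0,0,0,0,1],[0,0,0,0,0,0,1],[0,0,0,0,0,0,1]]' >/dev/null; python3 -c "
from h import *
st()"; python3 -m inch '[[0,0,0,0,0,0,0.6],[0,0,0,0,0,0,0.5],[0,0,0,0,0,0,0.4],[0,0,0,0,0,0,0.3],[0,0,0,0,0,0,0.3]]'; python3 -c "
from h import *
st()"
```

```text
jig Fx -8.8 Fy 3.0 Fz 2.6 | x -0.0056 y 0.0004 z 0.0349 yaw -0.310 grip 20.8
clock: 13.7
position: [0.558, -0.1349, 0.0354]
tool_rot: [3.142, -0.0, -0.31]
force: [0.3, -0.6, 0.2]
grip_width: 0.0599
finger_force: 0.0
jig Fx 0.5 Fy -0.4 Fz 0.2 | x -0.0041 y 0.0003 z 0.0354 yaw -0.310 grip 0.0
```

```bash
python3 -m inch '[[0,0,-0.03,0,0,0,0.3],[0,0,-0.05,0,0,0,0.3],[-0.02,0,-0.05,0,0,0,0.6],[-0.04,0,-0.05,0,0,0,1],[-0.04,0,-0.05,0,0,0,1]]'; python3 -m inch '[[-0.02,0,-0.0,0,0,0,1],[0,0,0,0,0,0,1],[0,0,0,0,0,0,1]]'; python3 - <<'E'
from h import *
import pickle
np.set_printoptions(precision=4,suppress=True)
st()
N="tube seat buffer strap_hinge pad_spot strap_tab".split()
k,im,o=look(N)
cv2.imwrite("pics/f.png",im[:,:,::-1])
_,a=pickle.load(open("v1.pkl","rb"))
ks,_,os=look(N,"side");kt,_,ot=look(N,"top")
u=np.array([np.cos(-.31),np.sin(-.31)]);n=np.array([-u[1],u[0]])
for q in N:
    R=[x[q][0] for x in((o,os,ot) if q in("tube",) else (a,o,os,ot)) if q in x]
    if len(R)>1:
        p,res=tri(R);d=p[:2]-[.5618,-.1365];print(q,"jig",d@u,d@n,p[2],res, o[q][1] if q in o else None)
E
```

```text
clock: 14.2
position: [0.4796, -0.1097, 0.2413]
tool_rot: [3.142, -0.0, -0.31]
force: [0.6, 0.4, 1.3]
grip_width: 0.0162
finger_force: 0.0
clock: 14.5
position: [0.4618, -0.1042, 0.2401]
tool_rot: [3.141, -0.001, -0.31]
force: [0.2, -1.0, -0.3]
grip_width: 0.0
finger_force: 0.0
jig Fx 0.5 Fy -0.9 Fz -0.3 | x -0.1051 y 0.0003 z 0.2401 yaw -0.310 grip 0.0
tube jig -0.01195180523556744 0.005349103777625938 0.052224223659797765 [np.float64(6.1), np.float64(0.4), np.float64(5.7)] [254.7, 82.8]
seat jig -0.006881504843790021 -0.004232909668066439 0.06180859630792401 [np.float64(3.5), np.float64(2.8), np.float64(1.0), np.float64(5.1)] [257.4, 82.6]
buffer jig 0.12884655832159622 0.004220628299899038 0.04083003551608812 [np.float64(6.9), np.float64(6.9)] None
strap_hinge jig -0.04709203823235955 -0.031600436926140986 0.13483532309111915 [np.float64(34.3), np.float64(43.8), np.float64(55.8), np.float64(47.4)] [298.3, 172.8]
pad_spot jig -0.10584875178881538 -0.06820393759846484 0.12412180004457032 [np.float64(1.5), np.float64(4.7), np.float64(3.5)] [329.1, 180.8]
strap_tab jig -0.09869986347616065 -0.08600451884206566 0.16586178333291235 [np.float64(3.4), np.float64(1.6), np.float64(3.8)] [365.8, 191.4]
```

View pics/f.png

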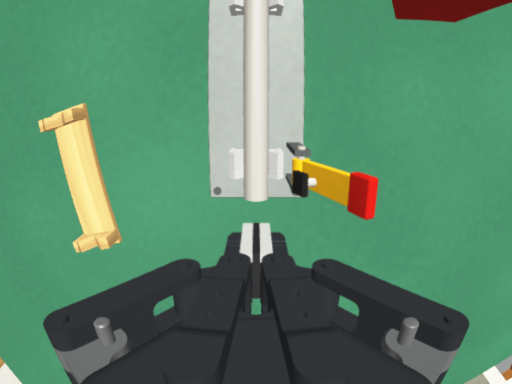

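```bash
python3 -m inch '[[0.005,0.05,0,0,0,0,1],[0,0.05,0,0,0,0,1],[0,0.05,0.0,0,0,0,1],[0,0.0,0.045,0,0,0,1],[0,0,0.043,0,0,0,1]]';  python3 -m inch '[[0,-0.015,0,0,0,0,1],[0,0,0,0,0,0,1]]'; python3 - <<'E'
from h import *
st()
k=calibration("side");im=grab_frame("side")
cv2.imwrite("pics/g.png",cv2.resize(im[170:290,190:350],(800,600),interpolation=cv2.INTER_CUBIC)[:,:,::-1])
E
```

```text
clock: 16.05
position: [0.4205, -0.2499, 0.1514]
tool_rot: [3.141, -0.003, -0.313]
force: [1.2, -0.1, -0.4]
grip_width: 0.0003
finger_force: 0.0
clock: 16.25
position: [0.4253, -0.2323, 0.1509]
tool_rot: [-3.141, 0.002, -0.308]
force: [-0.6, 0.2, 0.2]
grip_width: 0.0002
finger_force: 0.0
jig Fx -0.6 Fy -0.0 Fz 0.2 | x -0.1007 y -0.1329 z 0.1509 yaw -0.308 grip 0.0
```

View pics/g.png

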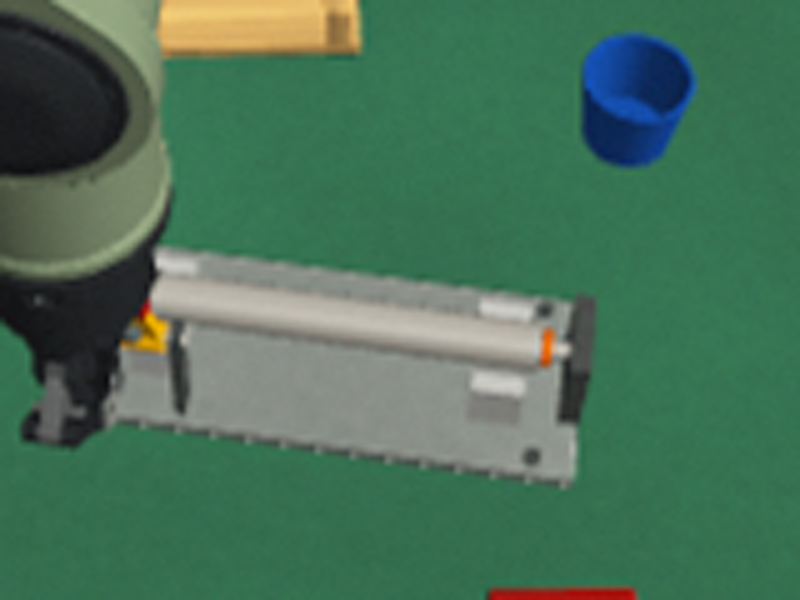

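```bash
python3 -m inch '[[0,-0.012,0,0,0,0,1],[0,-0.012,0,0,0,0,1],[0,-0.012,0,0,0,0,1],[0,-0.012,0,0,0,0,1],[0,-0.012,0,0,0,0,1]]' >/dev/null; python3 -c "
from h import *
st()"; python3 -m inch '[[0,-0.012,0,0,0,0,1],[0,-0.012,0,0,0,0,1],[0,-0.012,0,0,0,0,1],[0,-0.01,0,0,0,0,1],[0,-0.01,0,0,0,0,1]]'>/dev/null; python3 - <<'E'
from h import *
st()
for c in("top","side","wrist"):
    k,im,o=look(["strap_tab","pad_spot"],c)
    cv2.imwrite("pics/x_%s.png"%c,im[:,:,::-1]);print(c,{n:(np.round(v[1]),round(v[2],2)) for n,v in o.items()})
    if c=="wrist": cv2.imwrite("pics/h.png",im[:,:,::-1])
E
```

```text
jig Fx -11.2 Fy -9.7 Fz 50.5 | x -0.0995 y -0.0739 z 0.1532 yaw -0.310 grip 26.6
jig Fx -0.0 Fy -4.6 Fz -1.0 | x -0.1007 y -0.0176 z 0.1517 yaw -0.310 grip 1.8
top {'pad_spot': (array([290., 202.]), 0.69)}
side {'strap_tab': (array([220., 207.]), 0.49), 'pad_spot': (array([299., 327.]), 0.5)}
wrist {'strap_tab': (array([211., 250.]), 0.91), 'pad_spot': (array([262., 226.]), 0.72)}
```

View pics/h.png

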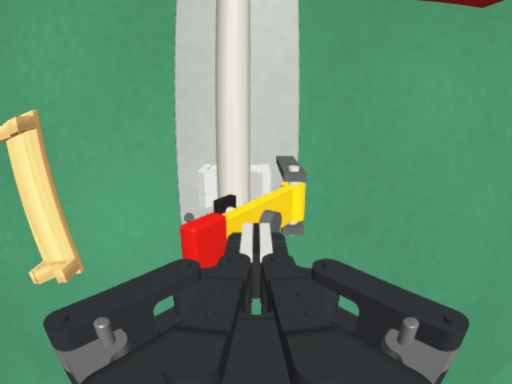

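```bash
python3 -m inch '[[0,0.003,-0.018,0,0,0,1],[0,-0.011,0.002,0,0,0,1],[0,-0.01,0.004,0,0,0,1],[0,-0.01,0.005,0,0,0,1],[0,-0.01,0.005,0,0,0,1]]' >/dev/null; python3 -c "
from h import *
st()"; python3 -m inch '[[0,-0.005,0.008,0,0,0,1],[0,-0.005,0.008,0,0,0,1],[0,0,0,0,0,0,1]]'>/dev/null; python3 - <<'E'
from h import *
st()
k,im,o=look(["strap_tab","pad_spot"])
cv2.imwrite("pics/i.png",im[:,:,::-1]);print({n:(np.round(v[1]),round(v[2],2)) for n,v in o.items()})
E
```

```text
jig Fx 0.1 Fy -4.0 Fz 1.0 | x -0.1007 y 0.0205 z 0.1529 yaw -0.310 grip 1.3
jig Fx 0.3 Fy -0.3 Fz -0.4 | x -0.1009 y 0.0305 z 0.1366 yaw -0.309 grip 0.0
{'strap_tab': (array([242., 235.]), 0.87), 'pad_spot': (array([316., 220.]), 0.63)}
```

View pics/i.png

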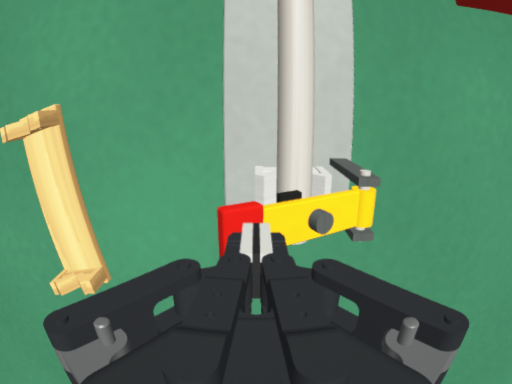

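```bash
python3 -m inch '[[0,-0.010,0.0,0,0,0,1],[0,0,0.004,0,0,0,1],[0,0,0.003,0,0,0,1]]' >/dev/null; python3 -c "
from h import *
st()"; python3 -m inch '[[0,0,0.002,0,0,0,1],[0,0,0.002,0,0,0,1]]'>/dev/null; python3 -c "
from h import *
st()"
```

```text
jig Fx 0.2 Fy -0.4 Fz 3.6 | x -0.1001 y 0.0401 z 0.1308 yaw -0.309 grip 1.2
jig Fx -0.8 Fy 0.9 Fz 3.0 | x -0.1003 y 0.0396 z 0.1267 yaw -0.310 grip 1.2
```

```bash
R="from h import *
st()"; python3 -m inch '[[0,-0.001,0.0015,0,0,0,1],[0,0,0.0015,0,0,0,1]]' >/dev/null; python3 -c "$R"; python3 -m inch '[[0,0,0.0015,0,0,0,1],[0,0,0.0015,0,0,0,1]]'>/dev/null; python3 -c "$R"
```

```text
jig Fx -1.3 Fy 0.5 Fz 2.3 | x -0.1003 y 0.0407 z 0.1237 yaw -0.310 grip 1.2
jig Fx 0.8 Fy 1.0 Fz 3.1 | x -0.1003 y 0.0408 z 0.1208 yaw -0.310 grip 1.2
```

```bash
R="from h import *
st()"; python3 -m inch '[[0,-0.001,0.0015,0,0,0,1],[0,0,0.0015,0,0,0,1]]' >/dev/null; python3 -c "$R"; python3 -m inch '[[0,0,0.001,0,0,0,1],[0,0,0.001,0,0,0,1]]'>/dev/null; python3 -c "$R"
```

```text
jig Fx -0.2 Fy 0.8 Fz 2.3 | x -0.1003 y 0.0417 z 0.1178 yaw -0.310 grip 1.2
jig Fx -0.5 Fy 1.0 Fz 3.0 | x -0.1003 y 0.0418 z 0.1158 yaw -0.310 grip 1.2
```

```bash
R="from h import *
st()"; for i in 1; do python3 -m inch '[[0,-0.0005,0.0015,0,0,0,1],[0,0,0.0015,0,0,0,1]]' >/dev/null; python3 -c "$R"; python3 -m inch '[[0,0,0.0015,0,0,0,1],[0,0,0.0015,0,0,0,1]]'>/dev/null; python3 -c "$R"; python3 -m inch '[[0,0,0.001,0,0,0,1],[0,0,0.001,0,0,0,1]]'>/dev/null; python3 -c "$R"; done
```

```text
jig Fx -0.4 Fy 2.2 Fz 5.0 | x -0.1003 y 0.0424 z 0.1128 yaw -0.310 grip 2.1
jig Fx -0.2 Fy 2.6 Fz 7.0 | x -0.1002 y 0.0424 z 0.1099 yaw -0.310 grip 3.2
jig Fx -0.5 Fy 2.9 Fz 8.2 | x -0.1001 y 0.0426 z 0.1080 yaw -0.310 grip 3.8
```

```bash
R="from h import *
st()"; python3 -m inch '[[0,0,0.0003,0,0,0,1],[0,0,0,0,0,0,1],[0,0,0,0,0,0,1],[0,0,0,0,0,0,1]]' >/dev/null; python3 -c "$R"; python3 -m inch '[[0,0,-0.002,0,0,0,1],[0,0,-0.002,0,0,0,1],[0,0,-0.003,0,0,0,1],[0,0,-0.01,0,0,0,1],[0,0,-0.03,0,0,0,1]]'>/dev/null; python3 -m inch '[[0,0,-0.05,0,0,0,1],[0,0,-0.04,0,0,0,1],[-0.04,0,0,0,0,0,1],[-0.04,0,0,0,0,0,1],[0,0,0,0,0,0,1]]'; python3 - <<'E'
from h import *
k,im,o=look(["tube","strap_tab","buffer"])
cv2.imwrite("pics/j.png",im[:,:,::-1])
E
```

```text
jig Fx -0.9 Fy 2.8 Fz 7.2 | x -0.1001 y 0.0426 z 0.1077 yaw -0.310 grip 3.1
clock: 22.0
position: [0.3992, -0.0407, 0.2454]
tool_rot: [3.14, 0.0, -0.309]
force: [-1.4, -0.7, -0.2]
grip_width: 0.0001
finger_force: 0.0
```

View pics/j.png

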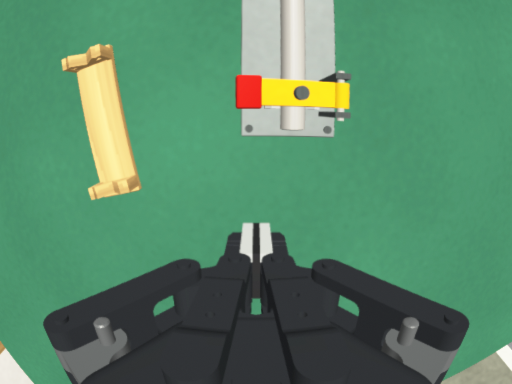

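```bash
python3 - <<'E'
from h import *
im=grab_frame("side");g=cv2.imread("pics/x_side.png")[:,:,::-1]
for i in(g,im):
    h=cv2.cvtColor(np.ascontiguousarray(i),cv2.COLOR_RGB2HSV)[225:255,285:310].astype(int)
    o=np.argwhere((h[...,0]<20)&(h[...,1]>120));print(o.min(0)+[225,285],o.max(0)+[225,285],len(o))
    print([tuple(int(v) for v in p) for p in i[239,292:304]])
E
```

```text
[236 298] [242 300] 16
[(198, 193, 183), (198, 195, 184), (199, 196, 186), (200, 195, 185), (202, 199, 189), (199, 202, 196), (218, 147, 107), (241, 111, 0), (230, 165, 119), (205, 196, 181), (203, 201, 191), (178, 174, 165)]
[236 298] [242 300] 16
[(198, 192, 181), (200, 196, 185), (200, 196, 187), (202, 197, 187), (202, 200, 190), (200, 203, 197), (220, 147, 107), (242, 114, 0), (230, 166, 120), (208, 198, 183), (205, 202, 192), (179, 175, 165)]
```

Tube and buffer are unchanged and touching (no gap between tube end and orange disc), and the strap is closed; handing in.

```bash
python3 -c "
from h import *
print(bot.job_done())"
```

```text
the job is handed in; nothing more can be done
None
```

The job is handed in, with no verdict shown: the tube lies in both Vs touching the buffer (pushed with an estimated 6–7 N), and the strap is closed with its pad pressed to about 10 N by my estimate before I let go; one force spike of about 50 N occurred while swinging the strap over, and nothing reported a failure.

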